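Squeeze-test the sample bottles

TASK

Squeeze each of the three white sample bottles firmly between its two flat faces to find out which have stayed tight: stand the firm ones upright in the shallow grey tray, and the soft ones, whose face gives way and stays dented, upright in the cardboard box. Do not tip a bottle over and leave the other things on the table where they are.

Things in the scene. Friction and masses are not known exactly. Their poses are not given: they have to be found in the camera images.
- bottle_a: closed opaque white sample bottle, 0.35 to 0.42 kg: 68 mm wide along its x, 44 mm thick along its y, 82 mm tall to the shoulder, grey cap (26 mm diameter) up to 96 mm. Origin: centre of its underside, z up. Its flat faces look along +y and -y, from 10 to 80 mm up: squeeze and carry it there, about 60 mm up. The narrow ends (+x, -x) are rigid. All bottles look alike; one or two of the three are firm
- bottle_a_wall (a joint): how far the +y face of bottle_a is pressed in (m), 0 as found; it stays where pressed (the -y face is rigid). It yields to about 1 N, too little to lift by, until it stops. Squeezed across the flat faces with 20 N or more, a firm bottle gives 1 to 2 mm (about 42 mm left between the fingers), a soft one about 6 mm (about 38 mm left)
- bottle_b: closed opaque white sample bottle, 0.35 to 0.42 kg: 68 mm wide along its x, 44 mm thick along its y, 82 mm tall to the shoulder, grey cap (26 mm diameter) up to 96 mm. Origin: centre of its underside, z up. Its flat faces look along +y and -y, from 10 to 80 mm up: squeeze and carry it there, about 60 mm up. The narrow ends (+x, -x) are rigid. All bottles look alike; one or two of the three are firm
- bottle_b_wall (a joint): how far the +y face of bottle_b is pressed in (m), 0 as found; it stays where pressed (the -y face is rigid). It yields to about 1 N, too little to lift by, until it stops. Squeezed across the flat faces with 20 N or more, a firm bottle gives 1 to 2 mm (about 42 mm left between the fingers), a soft one about 6 mm (about 38 mm left)
- bottle_c: closed opaque white sample bottle, 0.35 to 0.42 kg: 68 mm wide along its x, 44 mm thick along its y, 82 mm tall to the shoulder, grey cap (26 mm diameter) up to 96 mm. Origin: centre of its underside, z up. Its flat faces look along +y and -y, from 10 to 80 mm up: squeeze and carry it there, about 60 mm up. The narrow ends (+x, -x) are rigid. All bottles look alike; one or two of the three are firm
- bottle_c_wall (a joint): how far the +y face of bottle_c is pressed in (m), 0 as found; it stays where pressed (the -y face is rigid). It yields to about 1 N, too little to lift by, until it stops. Squeezed across the flat faces with 20 N or more, a firm bottle gives 1 to 2 mm (about 42 mm left between the fingers), a soft one about 6 mm (about 38 mm left)
- tray: shallow grey plastic tray, fixed: 210 mm along its x, 110 mm along its y, walls 5 mm thick and 16 mm high, floor 5 mm above the table; room for two bottles side by side along x, with their flat faces along the tray's length. Origin: centre of its underside
- crate: cardboard box, fixed, same plan as the tray (210 by 110 mm, 5 mm walls, floor 5 mm above the table) but with walls 35 mm high. Room for two bottles likewise. Origin: centre of its underside
- canister: bystander: closed square steel canister, 74 mm square, 112 mm high, fixed. Origin: centre of its underside
- dropper: bystander: small white dropper bottle, 34 mm diameter, 110 mm high with its nozzle, loose. Origin: centre of its underside
- beaker: bystander: glass beaker, 60 mm across, 70 mm high, loose. Origin: centre of its underside
- notebook: bystander: blue notebook lying flat, 80 by 120 by 12 mm, loose. Origin: centre of its underside
There are look-alikes about, which are no part of the job. What is shaped like the bottle_a but green is not meant.

How it is judged:
By the outcome, as a careful person would: the job done as asked, in the order asked, and still so for the second after the job is handed in, with the robot touching nothing.
It also fails if it takes over 70 s, if anything falls off the work surface, if the arm or the gripper's body presses on something with over 40 N, if the wrist force passes 120 N, or if a joint passes its speed limit or range.

ROBOT

A 7-joint arm with a two-finger parallel gripper is mounted at the origin on the work surface. World frame = base frame: x ahead of the robot, y to its left, z up, the work surface at z = 0. Lengths are in mm, angles in rad, forces in N, time in s.
With the tool pointing down it reaches from about 400 to 875 mm from the base axis. Payload 4.4 kg.
Tool frame: the origin (TCP) lies at the very end of the fingers, on their centre line; the grasp point (between the pads) lies 19 mm behind it; y points along the fingers, x is the direction in which the jaws open and shut, and the axes are right-handed (so a half turn about y gives the same grasp; the last joint's range is limited). The gripper opens to 85 mm and grips with 20 to 120 N. Pads are 22 mm wide; open, the fingers measure 114 mm over their backs; the gripper's body (76 mm by 85 mm) begins 54 mm behind the grasp point. The pads swing forward as they close: fully open they stand 13 mm farther back than shut.
Start: joints at [1.088, 0.628, 0.038, 1.517, -0.027, 0.996, -0.02], TCP at [263.172, -594.355, 231.313] pointing down, gripper open.
Joint ranges: [-3.06, 3.06], [-0.37, 2.12], [-1.25, 1.32], [0.18, 2.47], [-1.1, 4.24], [0.23, 1.98], [-2.94, 2.94]. Speed limits (rad/s): [2.57, 2.57, 3.14, 3.14, 3.14, 3.14, 3.14].

INTERFACE

Orientations are given as [roll, pitch, yaw] about the fixed x, y, z axes, in that order (R = Rz(yaw) Ry(pitch) Rx(roll)).
In Python, from cell import readout, eyes, finish_job gives the robot as it stands. The module is installed in compiled form; this text tells all that it offers.
- The arm moves only by the tool apply_moves, never from a script. Its argument "commands" is a list that holds one entry, the list of rows, each a list of 6 numbers: the shift along the tool's x, y, z in units of 0.04 m (1.0 is 0.04 m), then the turn, a rotation vector about the tool's x, y, z in units of 5 degrees (1.0 is 5 degrees). A call has 1 to 8 rows; each row shifts and turns the pose as measured when the row begins, along the tool's axes as they then stand; what a row does not reach is not made up. A row lasts 1/12 s, in which the tool goes at most 41.7 mm and 7.16 degrees, less where a joint would pass 70% of its speed; a pose out of reach is approached as far as the arm can. A call with a number of a shift or a turn outside -1 to 1 is refused whole. A call with a gripper value outside its range is refused whole. "claw" is the finger opening in mm, from 0 to 85.4, set as the call begins (left out, the last holds). The fingers move at their own pace and stop on an object; the grip force is fixed at half the most. Time passes only in rows, so rows that do not move let the fingers close. It gives the time, the measured TCP pose, the force and the opening at its end, in the units of the state.
- readout.read_state(): the state, without advancing time (a new reading comes with each control period).
- eyes.get_image(name): name is "side" or "top" or "wrist"; returns a dict with "image" (384x512x3 uint8, red, green, blue), "mtx" (3x3 intrinsics, pixels), "rvec" (rotation vector, rad) and "tvec" (3), from world to camera coordinates, as OpenCV has them. Camera axes: x right, y down, z forward; pixel columns grow to the right and rows downward; lengths in mm; the calibration is good to about 2 mm. The wrist camera is an equidistant fisheye: a pixel r from the principal point sees the ray r / f radians off the axis. A picture is of the moment at which its call begins. There is no depth.
- finish_job(): hands the job in, once; it reports no verdict.
The state is a dict: "clock": time; "qpos": joint angles; "qd": joint speeds; "tau": joint torques, N m; "eef_pos": TCP position; "tool_rot": TCP orientation; "force": force on the tool from outside, world axes, zero at the start; "torque": the same for the moment, N m; "width": finger opening in mm.
Only numpy, scipy, OpenCV 4.12 (cv2) and the standard library are available. Lean on these libraries where they do the work, as an engineer would, in place of code of your own. Each camera call takes 0.05 s, during which the arm holds its last target. There are 200 camera calls.

## Working session

There is one attempt and no reset: what is moved stays moved. The work goes in short steps, Python scripts to look and compute and a tool call to move; the robot and the scene stay as the last step left them, time stands still between calls to the robot, and variables do not carry over. Pictures are saved under pics/ and viewed, about 8 in all and at most 12, crops included, and the job is handed in when it is done.

Besides the shell and the picture viewer there is one more tool, called by a JSON object that holds its "op" and its "data". apply_moves: Moves the arm, as the interface text tells. Shifts and turns lie within -1 to 1; 1 stands for 0.04 m of shift or 5 degrees of turn. Its arguments: {"type":"object","properties":{"commands":{"type":"array"},"claw":{"type":"number"}},"required":["commands"]}

```bash
mkdir -p pics; ls
python3 - <<'E'
from cell import readout, eyes
import cv2,pickle
s=readout.read_state();print({k:s[k] for k in('clock','eef_pos','tool_rot','force','width')})
d={}
for n in('side','top'):
    d[n]=r=eyes.get_image(n);cv2.imwrite(f'pics/{n}0.png',r['image'][:,:,::-1]);print(n,r['mtx'],r['rvec'],r['tvec'])
pickle.dump(d,open('d0.pkl','wb'))
E
```

```text
pics
{'clock': 0.0, 'eef_pos': array([ 262.95245541, -593.76969746,  230.39756814]), 'tool_rot': array([-1.57080269,  0.00186107, -1.15397395]), 'force': array([-0.23423349,  0.00290596, -0.22874481]), 'width': 85.46602049312997}
side [[404.00888758   0.         260.31131583]
 [  0.         404.00888758 193.45996045]
 [  0.           0.           1.        ]] [ 0.807719   -2.34080216  1.37121783] [461.87439921 212.41123831 741.06460701]
top [[488.24013212   0.         255.40763967]
 [  0.         488.24013212 202.84597985]
 [  0.           0.           1.        ]] [ 2.20620306 -2.14756476  0.09243702] [ -35.98146462  572.65101975 1044.21123973]
```

View pics/top0.png

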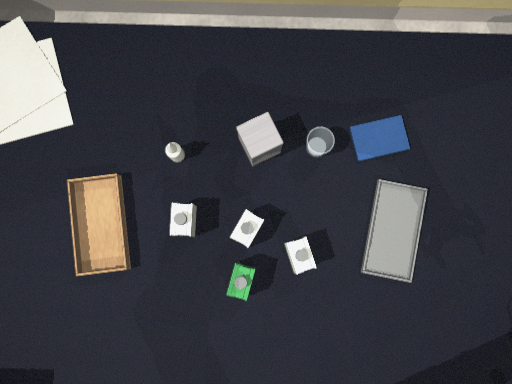

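View pics/side0.png

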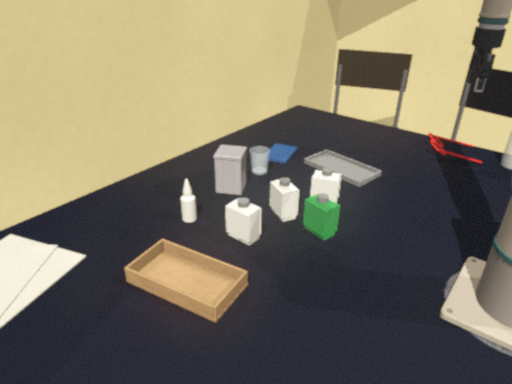

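The top view shows white bottles at about (182,219), (247,229) and (301,255), the green look-alike at (241,282), the crate at (98,225) and the tray at (395,231). The side view agrees. Next I fit the bottle, tray and crate poses.

```bash
cat > h.py <<'E'
import numpy as np,cv2
from scipy.optimize import minimize
def proj(r,P): return cv2.projectPoints(np.float64(P),r['rvec'],r['tvec'],r['mtx'],None)[0][:,0]
def unproj(r,uv,z):
    R=cv2.Rodrigues(r['rvec'])[0];C=-R.T@np.ravel(r['tvec'])
    d=R.T@np.linalg.inv(r['mtx'])@[*uv,1];return C+d*(z-C[2])/d[2]
def pts(p,L,W,H,cap=False,z0=0):
    x,y,t=p;P=[[a*L/2,b*W/2,z] for a in(-1,1) for b in(-1,1) for z in(z0,z0+H)]
    if cap:P+=[[13*np.cos(k),13*np.sin(k),z0+96] for k in np.arange(0,6.28,.5)]
    c,s=np.cos(t),np.sin(t);P=np.array(P);return np.c_[x+c*P[:,0]-s*P[:,1],y+s*P[:,0]+c*P[:,1],P[:,2]]
def hull(r,p,*a,**k):
    return cv2.convexHull(proj(r,pts(p,*a,**k)).astype(np.float32))
def iou(r,M,p,*a,**k):
    h=hull(r,p,*a,**k);m=np.zeros(M.shape,np.uint8)
    cv2.fillConvexPoly(m,np.int32(h*16),1,shift=4)
    m=m.astype(float); return (m*M).sum()/((m+M)>0).sum()
def fit(obs,p0,*a,**k): # obs: list of (r,maskhull)
    best=None
    for dt in np.arange(0,np.pi,np.pi/8):
        f=lambda p:-np.mean([iou(r,M,[p[0],p[1],p[2]/60],*a,**k) for r,M in obs])
        q=[p0[0],p0[1],60*dt]
        s=minimize(f,q,method='Nelder-Mead',options=dict(initial_simplex=np.array([q,[q[0]+10,q[1],q[2]],[q[0],q[1]+10,q[2]],[q[0],q[1],q[2]+12]]),maxiter=150))
        if best is None or s.fun<best.fun:best=s
    return best.x/[1,1,60],-best.fun
def comp(m,uv):
    n,l=cv2.connectedComponents(m.astype(np.uint8));u,v=uv;i=np.bincount(l[v-5:v+6,u-5:u+6][l[v-5:v+6,u-5:u+6]>0]).argmax()
    ys,xs=np.nonzero(l==i);h=cv2.convexHull(np.c_[xs,ys].astype(np.int32));M=np.zeros(m.shape,np.uint8);cv2.fillConvexPoly(M,h,1);return M
E
python3 - <<'E'
import pickle
from h import *
d=pickle.load(open('d0.pkl','rb'));T,S=d['top'],d['side']
I=T['image'].astype(int);m=(I.min(2)>75)
print('cam',-cv2.Rodrigues(T['rvec'])[0].T@np.ravel(T['tvec']))
for n,uv,z in(('crateside',(182,219),60),('mid',(247,229),60),('trayside',(301,255),60)):
    M=comp(m,uv);p,s=fit([(T,M)],unproj(T,uv,z)[:2],68,44,82,cap=True)
    ps=proj(S,[[p[0],p[1],96],[p[0],p[1],0]])
    print(n,M.sum(),p.round(3),np.degrees(p[2]).round(1),round(s,3),'side px cap/base',ps.round())
I=T['image'].astype(int)
p,s=fit([(T,comp(I.min(2)>75,(395,231)))],unproj(T,(395,231),8)[:2],210,110,16);print('tray',p,np.degrees(p[2]),s)
p,s=fit([(T,comp((I[:,:,0]-I[:,:,2]>25),(98,225)))],unproj(T,(98,225),17)[:2],210,110,35);print('crate',p,np.degrees(p[2]),s)
for n,uv,z in(('green',(241,282),96),('canister',(261,136),112),('dropper',(174,150),80),('beaker',(320,142),40)):print(n,unproj(T,uv,z).round())
E
```

```text
cam [ 481.82353826  -22.79633869 1089.46196552]
crateside 903 [ 5.31570e+02  1.34354e+02 -4.10000e-02] -2.4 0.982 side px cap/base [[242. 200.]
 [242. 236.]]
mid 785 [ 5.15847e+02 -3.38300e+00 -4.86000e-01] -27.9 0.977 side px cap/base [[284. 179.]
 [282. 213.]]
trayside 852 [ 4.63082e+02 -1.17243e+02  3.40000e-01] 19.5 0.993 side px cap/base [[327. 169.]
 [323. 202.]]
tray [ 5.22437329e+02 -3.28412263e+02 -1.71772263e-01] -9.841825735676727 0.9919513152728701
crate [5.17801266e+02 3.22486815e+02 1.51440269e-01] 8.676888284412438 0.9931283905967451
green [407.   4.  96.]
canister [703. -28. 112.]
dropper [675. 153.  80.]
beaker [ 709. -158.   40.]
```

The fits are good (IoU at least 0.98) and agree with the side view. I'll write a row planner and go above the tray-side bottle.

```bash
cat > plan.py <<'E'
import sys,numpy as np
from scipy.spatial.transform import Rotation as Ro
from cell import readout
# usage: plan.py maxstep  x,y,z,yawdeg ...
s=readout.read_state();p=np.array(s['eef_pos']);R=Ro.from_euler('xyz',s['tool_rot'])
print('t',s['clock'].__round__(2),'pos',p.round(1),'rot',np.degrees(s['tool_rot']).round(1),'w',round(s['width'],1),'F',np.round(s['force'],1),'q',np.round(s['qpos'],2))
step=float(sys.argv[1]);out=[]
for a in sys.argv[2:]:
    x,y,z,w=map(float,a.split(','));q=np.array([x,y,z]);Rq=Ro.from_euler('xyz',[-90,0,w],degrees=True)
    rv=(R.inv()*Rq).as_rotvec();n=int(max(np.ceil(np.linalg.norm(q-p)/step),np.ceil(np.degrees(np.linalg.norm(rv))/4.9),1))
    for i in range(n):
        out.append(np.r_[R.inv().apply((q-p)/n)/40,np.degrees(rv)/n/5].round(3).tolist());R=R*Ro.from_rotvec(rv/n)
    p,R=q,Rq
for i in range(0,len(out),8):print([[[float(v)+0 for v in r] for r in out[i:i+8]]])
E
python3 plan.py 38 463,-117,150,-70.5
```

```text
t 0.1 pos [ 262.9 -593.9  230.5] rot [-90.    0.1 -66.1] w 85.5 F [-0.7  0.7  0.3] q [ 1.09  0.63  0.04  1.52 -0.03  1.   -0.02]
[[[-0.634, 0.145, 0.671, 0.0, 0.063, -0.001], [-0.637, 0.145, 0.668, 0.0, 0.063, -0.001], [-0.641, 0.145, 0.664, 0.0, 0.063, -0.001], [-0.645, 0.145, 0.661, 0.0, 0.063, -0.001], [-0.648, 0.144, 0.657, 0.0, 0.063, -0.001], [-0.652, 0.144, 0.654, 0.0, 0.063, -0.001], [-0.656, 0.144, 0.65, 0.0, 0.063, -0.001], [-0.659, 0.144, 0.647, 0.0, 0.063, -0.001]]]
[[[-0.663, 0.144, 0.643, 0.0, 0.063, -0.001], [-0.666, 0.144, 0.639, 0.0, 0.063, -0.001], [-0.67, 0.144, 0.636, 0.0, 0.063, -0.001], [-0.673, 0.144, 0.632, 0.0, 0.063, -0.001], [-0.677, 0.144, 0.628, 0.0, 0.063, -0.001], [-0.68, 0.144, 0.625, 0.0, 0.063, -0.001]]]
```

{"op": "apply_moves", "data": {"commands": [[[-0.64,0.1,0.665,0,0.06,0],[-0.64,0.1,0.665,0,0.06,0],[-0.64,0.1,0.665,0,0.06,0],[-0.645,0.1,0.66,0,0.06,0],[-0.65,0.1,0.66,0,0.06,0],[-0.65,0.1,0.655,0,0.06,0],[-0.655,0.1,0.65,0,0.06,0],[-0.66,0.1,0.65,0,0.06,0]]], "claw": 85}}

```text
clock: 0.77
eef_pos: [374.1, -320.4, 193.0]
tool_rot: [-1.578, -0.002, -1.217]
force: [0.6, 0.2, -0.1]
width: 84.7
```

```bash
python3 plan.py 38 463,-117,150,-70.5
```

```text
t 0.77 pos [ 374.1 -320.4  193. ] rot [-90.4  -0.1 -69.7] w 84.7 F [ 0.6  0.2 -0.1] q [ 0.61  0.46  0.05  1.99 -0.03  0.69 -0.54]
[[[-0.667, 0.174, 0.643, 0.014, 0.026, 0.003], [-0.668, 0.175, 0.641, 0.014, 0.026, 0.003], [-0.67, 0.176, 0.639, 0.014, 0.026, 0.003], [-0.671, 0.177, 0.638, 0.014, 0.026, 0.003], [-0.672, 0.177, 0.636, 0.014, 0.026, 0.003], [-0.674, 0.178, 0.634, 0.014, 0.026, 0.003]]]
```

{"op": "apply_moves", "data": {"commands": [[[-0.67,0.175,0.64,0.015,0.025,0],[-0.67,0.175,0.64,0.015,0.025,0],[-0.67,0.175,0.64,0.015,0.025,0],[-0.67,0.175,0.635,0.015,0.025,0],[-0.67,0.175,0.635,0.015,0.025,0],[-0.67,0.175,0.635,0.015,0.025,0],[0,0,0,0,0,0]]]}}

```text
clock: 1.35
eef_pos: [467.4, -97.9, 147.2]
tool_rot: [-1.568, 0.002, -1.22]
force: [0.8, 0.5, 0.1]
width: 84.8
```

```bash
python3 plan.py 30 463,-117,41,-70.5
```

```text
t 1.35 pos [467.4 -97.9 147.2] rot [-89.8   0.1 -69.9] w 84.8 F [0.8 0.5 0.1] q [ 0.11  0.52  0.06  2.07 -0.06  0.55 -1.01]
[[[0.104, 0.663, -0.069, -0.008, 0.029, -0.007], [0.104, 0.663, -0.068, -0.008, 0.029, -0.007], [0.104, 0.663, -0.067, -0.008, 0.029, -0.007], [0.103, 0.664, -0.067, -0.008, 0.029, -0.007]]]
```

{"op": "apply_moves", "data": {"commands": [[[0.3,0,-0.18,0,0.06,0],[0.12,0,-0.08,0,0.03,0],[0,0,0,0,0,0],[0,0,0,0,0,0]]]}}

```text
clock: 1.68
eef_pos: [462.7, -117.0, 146.1]
tool_rot: [-1.57, 0.004, -1.224]
force: [-0.1, 0.3, -0.9]
width: 85.0
```

```bash
python3 - <<'E'
from cell import eyes
import cv2
r=eyes.get_image('wrist');cv2.imwrite('pics/w1.png',r['image'][:,:,::-1])
E
python3 plan.py 30 463,-117,41,-70.5
```

```text
t 1.73 pos [ 462.6 -117.3  146.1] rot [-90.    0.2 -70.1] w 85.3 F [-0.8 -0.8  0.9] q [ 0.15  0.52  0.05  2.07 -0.06  0.55 -0.97]
[[[0.001, 0.657, 0.003, -0.001, 0.018, -0.01], [0.001, 0.657, 0.003, -0.001, 0.018, -0.01], [0.0, 0.657, 0.003, -0.001, 0.018, -0.01], [-0.001, 0.657, 0.003, -0.001, 0.018, -0.01]]]
```

View pics/w1.png

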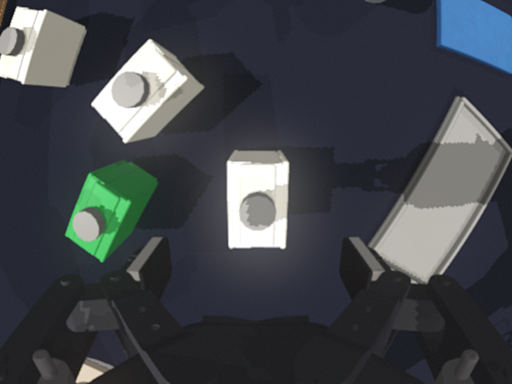

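The wrist view shows the bottle square between the fingers: its centre is at column 258 and the finger midpoint at about 256. I'll descend, then squeeze.

{"op": "apply_moves", "data": {"commands": [[[0,0.65,0,0,0,0],[0,0.65,0,0,0,0],[0,0.65,0,0,0,0],[0,0.35,0,0,0,0],[0,0.1,0,0,0,0],[0,0,0,0,0,0],[0,0,0,0,0,0]]]}}

```text
clock: 2.32
eef_pos: [464.1, -125.2, 49.6]
tool_rot: [-1.564, -0.002, -1.239]
force: [0.6, -1.1, 0.4]
width: 85.3
```

```bash
python3 plan.py 30 463,-117,41,-70.5
```

```text
t 2.32 pos [ 464.1 -125.2   49.6] rot [-89.6  -0.1 -71. ] w 85.3 F [ 0.6 -1.1  0.4] q [ 0.18  0.7   0.03  2.13 -0.07  0.3  -0.96]
[[[-0.203, 0.215, 0.039, -0.077, -0.095, 0.027]]]
```

{"op": "apply_moves", "data": {"commands": [[[-0.1,0.1,0.02,0,-0.05,0],[-0.09,0.08,0.02,0,-0.04,0],[0,0,0,0,0,0],[0,0,0,0,0,0]]]}}

```text
clock: 2.65
eef_pos: [465.0, -117.7, 44.8]
tool_rot: [-1.559, -0.005, -1.231]
force: [-0.8, -0.3, 0.5]
width: 85.2
```

{"op": "apply_moves", "data": {"commands": [[[0,0,0,0,0,0],[0,0,0,0,0,0],[0,0,0,0,0,0],[0,0,0,0,0,0],[0,0,0,0,0,0],[0,0,0,0,0,0],[0,0,0,0,0,0],[0,0,0,0,0,0]]], "claw": 20}}

```text
clock: 3.32
eef_pos: [466.3, -118.3, 47.4]
tool_rot: [-1.556, -0.008, -1.231]
force: [-0.1, 0.3, -2.7]
width: 34.4
```

{"op": "apply_moves", "data": {"commands": [[[0,0,0,0,0,0],[0,0,0,0,0,0],[0,0,0,0,0,0],[0,0,0,0,0,0]]]}}

```text
clock: 3.65
eef_pos: [466.3, -118.3, 47.3]
tool_rot: [-1.556, -0.008, -1.231]
force: [-0.4, -0.4, 1.0]
width: 35.0
```

Width is 35, nearer the soft value of 38 but off by 3 mm. I'll compare it with the other bottles before deciding. First I lift a little and check the grip.

{"op": "apply_moves", "data": {"commands": [[[0,-0.3,0,-0.05,0,0.02],[0,-0.5,0,-0.05,0,0.02],[0,-0.3,0,-0.05,0,0.02],[0,0,0,0,0,0],[0,0,0,0,0,0]]]}}

```text
clock: 4.07
eef_pos: [463.5, -117.7, 90.4]
tool_rot: [-1.575, 0.001, -1.231]
force: [0.4, 0.9, -3.4]
width: 34.6
```

```bash
python3 - <<'E'
from cell import eyes
import cv2,numpy as np
r=eyes.get_image('wrist');s=eyes.get_image('side')
cv2.imwrite('pics/w2.png',np.hstack([cv2.resize(r['image'][100:,100:420],None,fx=1.25,fy=1.25),cv2.resize(s['image'][110:267,200:380],None,fx=2.26,fy=2.26)[:355]])[:,:,::-1])
E
python3 plan.py 30 463,-117,80,-70.5
```

```text
t 4.17 pos [ 463.2 -117.7   89.9] rot [-90.3   0.1 -70.5] w 34.9 F [ 0.   0.1 -3.5] q [ 0.15  0.62  0.05  2.11 -0.07  0.41 -0.97]
[[[-0.017, 0.249, 0.002, 0.057, -0.01, -0.014]]]
```

View pics/w2.png

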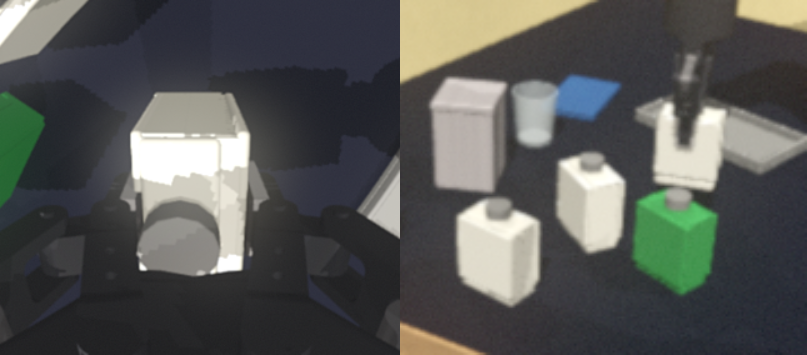

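The bottle is held, with about 3.5 N of weight showing. A width of 35 clearly fits soft better, and I'll cross-check it against the others. Carrying it to the crate high over the other bottles.

```bash
python3 plan.py 36 463,-117,190,-70.5 567,330,190,-81.3
```

```text
t 4.17 pos [ 463.2 -117.7   89.9] rot [-90.3   0.1 -70.5] w 34.9 F [ 0.   0.1 -3.5] q [ 0.15  0.62  0.05  2.11 -0.07  0.41 -0.97]
[[[-0.007, -0.834, -0.004, 0.019, -0.003, -0.005], [-0.006, -0.834, -0.003, 0.019, -0.003, -0.005], [-0.006, -0.834, -0.001, 0.019, -0.003, -0.005], [-0.744, 0.0, 0.475, 0.0, 0.166, 0.0], [-0.75, 0.0, 0.465, 0.0, 0.166, 0.0], [-0.757, 0.0, 0.454, 0.0, 0.166, 0.0], [-0.764, 0.0, 0.443, 0.0, 0.166, 0.0], [-0.77, 0.0, 0.432, 0.0, 0.166, 0.0]]]
[[[-0.776, 0.0, 0.42, 0.0, 0.166, 0.0], [-0.782, 0.0, 0.409, 0.0, 0.166, 0.0], [-0.788, 0.0, 0.398, 0.0, 0.166, 0.0], [-0.794, 0.0, 0.386, 0.0, 0.166, 0.0], [-0.799, 0.0, 0.375, 0.0, 0.166, 0.0], [-0.804, 0.0, 0.363, 0.0, 0.166, 0.0], [-0.81, 0.0, 0.351, 0.0, 0.166, 0.0], [-0.815, 0.0, 0.34, 0.0, 0.166, 0.0]]]
```

{"op": "apply_moves", "data": {"commands": [[[0,-0.5,0,0.02,0,0],[0,-0.8,0,0.02,0,0],[0,-0.8,0,0,0,0],[-0.1,-0.3,0,0,0,0],[-0.4,0,0.25,0,0.16,0],[-0.7,0,0.45,0,0.16,0],[-0.76,0,0.45,0,0.16,0],[-0.77,0,0.43,0,0.16,0]]]}}

```text
clock: 4.83
eef_pos: [484.6, -0.7, 182.1]
tool_rot: [-1.588, 0.002, -1.309]
force: [0.8, -0.1, -3.3]
width: 35.1
```

```bash
python3 plan.py 36 567,330,185,-81.3
```

```text
t 4.83 pos [484.6  -0.7 182.1] rot [-91.    0.1 -75. ] w 35.1 F [ 0.8 -0.1 -3.3] q [-0.13  0.48  0.1   2.01 -0.07  0.68 -1.29]
[[[-0.745, -0.013, 0.413, 0.02, 0.126, -0.001], [-0.75, -0.012, 0.405, 0.02, 0.126, -0.001], [-0.754, -0.012, 0.396, 0.02, 0.126, -0.001], [-0.759, -0.011, 0.388, 0.02, 0.126, -0.001], [-0.763, -0.01, 0.38, 0.02, 0.126, -0.001], [-0.767, -0.01, 0.371, 0.02, 0.126, -0.001], [-0.771, -0.009, 0.363, 0.02, 0.126, -0.001], [-0.775, -0.009, 0.354, 0.02, 0.126, -0.001]]]
[[[-0.779, -0.008, 0.346, 0.02, 0.126, -0.001], [-0.783, -0.008, 0.337, 0.02, 0.126, -0.001]]]
```

{"op": "apply_moves", "data": {"commands": [[[-0.75,-0.05,0.41,0.03,0.13,0],[-0.75,-0.05,0.4,0.03,0.13,0],[-0.755,-0.05,0.39,0.02,0.13,0],[-0.76,-0.05,0.39,0.02,0.13,0],[-0.765,-0.05,0.38,0.02,0.13,0],[-0.77,-0.05,0.37,0.02,0.13,0],[-0.7,0,0.33,0.02,0.13,0],[-0.4,0,0.18,0,0.1,0]]]}}

```text
clock: 5.5
eef_pos: [540.8, 260.5, 181.9]
tool_rot: [-1.59, 0.001, -1.398]
force: [0.6, 1.5, -3.0]
width: 34.6
```

{"op": "apply_moves", "data": {"commands": [[[0,0,0,0,0,0],[0,0,0,0,0,0]]]}}

```text
clock: 5.67
eef_pos: [539.0, 267.3, 178.2]
tool_rot: [-1.593, 0.003, -1.39]
force: [0.3, -0.9, -3.8]
width: 35.0
```

```bash
python3 plan.py 30 567,330,80,-81.3
```

```text
t 5.67 pos [539.  267.3 178.2] rot [-91.3   0.2 -79.6] w 35.0 F [ 0.3 -0.9 -3.8] q [-0.58  0.63  0.13  1.7  -0.12  0.84 -1.79]
[[[-0.352, 0.609, 0.256, 0.064, 0.084, -0.007], [-0.355, 0.61, 0.25, 0.064, 0.084, -0.007], [-0.357, 0.612, 0.244, 0.064, 0.084, -0.007], [-0.359, 0.613, 0.238, 0.064, 0.084, -0.007]]]
```

{"op": "apply_moves", "data": {"commands": [[[-0.35,0,0.25,0.07,0.08,0],[-0.5,0,0.35,0.07,0.08,0],[-0.4,0,0.28,0.06,0.08,0],[-0.12,0.3,0.08,0.05,0.08,0],[0,0.5,0,0,0,0],[0,0.3,0,0,0,0],[0,0,0,0,0,0],[0,0,0,0,0,0]]]}}

```text
clock: 6.33
eef_pos: [562.9, 315.5, 120.9]
tool_rot: [-1.588, -0.01, -1.428]
force: [0.4, 0.4, -3.3]
width: 34.6
```

```bash
python3 plan.py 20 567,330,70,-81.3
```

```text
t 6.33 pos [562.9 315.5 120.9] rot [-91.   -0.6 -81.8] w 34.6 F [ 0.4  0.4 -3.3] q [-0.64  0.76  0.14  1.61 -0.13  0.8  -1.87]
[[[-0.119, 0.422, 0.058, 0.065, -0.037, 0.04], [-0.118, 0.423, 0.056, 0.065, -0.037, 0.04], [-0.116, 0.424, 0.054, 0.065, -0.037, 0.04]]]
```

{"op": "apply_moves", "data": {"commands": [[[-0.15,0.4,0.07,0.07,-0.04,0.04],[-0.15,0.4,0.07,0.07,-0.04,0.04],[-0.12,0.3,0.06,0.07,-0.03,0.04],[-0.06,0.1,0.02,0,0,0],[0,0,0,0,0,0],[0,0,0,0,0,0]]]}}

```text
clock: 6.83
eef_pos: [569.4, 327.5, 72.2]
tool_rot: [-1.57, -0.005, -1.427]
force: [-0.4, 0.1, -2.7]
width: 34.7
```

```bash
python3 plan.py 12 567,330,54,-81.3
```

```text
t 6.83 pos [569.4 327.5  72.2] rot [-90.   -0.3 -81.7] w 34.7 F [-0.4  0.1 -2.7] q [-0.64  0.83  0.13  1.62 -0.14  0.7  -1.87]
[[[-0.036, 0.227, -0.026, -0.002, -0.044, 0.027], [-0.036, 0.227, -0.026, -0.002, -0.044, 0.027]]]
```

{"op": "apply_moves", "data": {"commands": [[[-0.04,0.2,-0.03,0,-0.04,0.03],[-0.03,0.2,-0.02,0,-0.04,0.03],[0,0.1,0,0,0,0],[0,0,0,0,0,0],[0,0,0,0,0,0]]]}}

```text
clock: 7.25
eef_pos: [568.6, 329.1, 53.2]
tool_rot: [-1.567, 0.002, -1.421]
force: [0.1, 0.4, -4.0]
width: 34.2
```

```bash
python3 plan.py 12 567,330,52,-81.3
```

```text
t 7.25 pos [568.6 329.1  53.2] rot [-89.8   0.1 -81.4] w 34.2 F [ 0.1  0.4 -4. ] q [-0.64  0.86  0.12  1.63 -0.15  0.66 -1.86]
[[[-0.028, 0.029, -0.035, -0.045, -0.018, -0.017]]]
```

{"op": "apply_moves", "data": {"commands": [[[0,0.06,0,0,0,0],[0,0.04,0,0,0,0],[0,0,0,0,0,0]]]}}

```text
clock: 7.5
eef_pos: [569.0, 329.2, 53.2]
tool_rot: [-1.566, 0.002, -1.421]
force: [1.0, 0.3, -3.7]
width: 34.3
```

{"op": "apply_moves", "data": {"commands": [[[0,0.1,0,0,0,0],[0,0.1,0,0,0,0],[0,0.05,0,0,0,0]]]}}

```text
clock: 7.75
eef_pos: [570.1, 329.8, 52.4]
tool_rot: [-1.564, 0.005, -1.421]
force: [-0.6, 0.2, -3.0]
width: 34.8
```

{"op": "apply_moves", "data": {"commands": [[[0,0.15,0,0,0,0],[0,0.12,0,0,0,0]]]}}

```text
clock: 7.92
eef_pos: [570.4, 329.6, 52.0]
tool_rot: [-1.563, 0.007, -1.423]
force: [-10.4, -4.6, 28.4]
width: 34.8
```

Contact with the floor now. I'll release and rise.

{"op": "apply_moves", "data": {"commands": [[[0,0,0,0,0,0],[0,0,0,0,0,0],[0,0,0,0,0,0],[0,0,0,0,0,0],[0,0,0,0,0,0]]], "claw": 62}}

```text
clock: 8.33
eef_pos: [573.7, 331.3, 55.6]
tool_rot: [-1.555, 0.01, -1.423]
force: [-1.1, 0.7, -0.1]
width: 62.1
```

```bash
python3 - <<'E'
from cell import eyes
import cv2
r=eyes.get_image('wrist');cv2.imwrite('pics/w3.png',r['image'][:,:,::-1])
E
python3 plan.py 36 567,330,165,-81.3 531.5,134.3,165,-92.4
```

```text
t 8.38 pos [573.5 331.2  55.4] rot [-89.1   0.6 -81.5] w 62.1 F [-0.1 -1.2 -0. ] q [-0.63  0.85  0.12  1.63 -0.15  0.65 -1.86]
[[[-0.005, -0.685, -0.031, -0.044, -0.011, -0.027], [-0.004, -0.685, -0.033, -0.044, -0.011, -0.027], [-0.002, -0.685, -0.036, -0.044, -0.011, -0.027], [0.0, -0.685, -0.039, -0.044, -0.011, -0.027], [0.784, 0.0, -0.27, 0.0, 0.37, 0.0], [0.792, 0.0, -0.244, 0.0, 0.37, 0.0], [0.799, 0.0, -0.218, 0.0, 0.37, 0.0], [0.806, 0.0, -0.193, 0.0, 0.37, 0.0]]]
[[[0.812, 0.0, -0.166, 0.0, 0.37, 0.0], [0.817, 0.0, -0.14, 0.0, 0.37, 0.0]]]
```

View pics/w3.png

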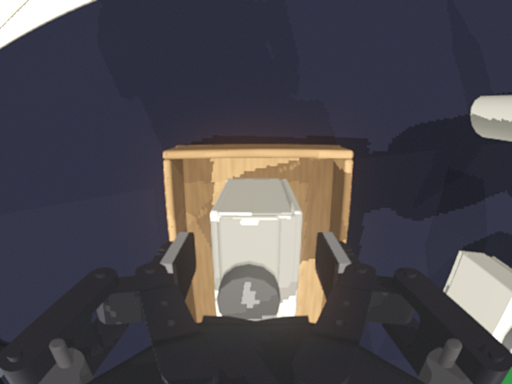

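The bottle stands upright in the crate, centred between the walls. Its right face looks recessed at about (285,250). I'll rise and go to the crate-side bottle.

{"op": "apply_moves", "data": {"commands": [[[0,-0.4,-0.03,-0.04,0,-0.03],[0,-0.7,-0.03,-0.04,0,-0.03],[0,-0.7,-0.03,-0.04,0,-0.03],[0,-0.7,-0.03,-0.04,0,-0.03],[0.3,-0.3,-0.1,0,0.2,0],[0.7,0,-0.25,0,0.37,0],[0.8,0,-0.24,0,0.37,0],[0.8,0,-0.2,0,0.37,0]]]}}

```text
clock: 9.05
eef_pos: [544.5, 226.9, 165.7]
tool_rot: [-1.574, 0.0, -1.531]
force: [0.7, -0.4, -0.8]
width: 61.7
```

```bash
python3 plan.py 30 531.5,134.3,155,-92.4
```

```text
t 9.05 pos [544.5 226.9 165.7] rot [-90.2   0.  -87.7] w 61.7 F [ 0.7 -0.4 -0.8] q [-0.55  0.63  0.17  1.76 -0.14  0.77 -1.84]
[[[0.575, 0.067, -0.104, 0.009, 0.234, 0.0], [0.577, 0.067, -0.093, 0.009, 0.234, 0.0], [0.579, 0.067, -0.081, 0.009, 0.234, 0.0], [0.58, 0.067, -0.069, 0.009, 0.234, 0.0]]]
```

{"op": "apply_moves", "data": {"commands": [[[0.6,0.07,-0.1,0,0.23,0],[0.6,0.07,-0.09,0,0.23,0],[0.4,0.07,-0.06,0,0.23,0],[0.2,0.05,-0.03,0,0.2,0],[0.05,0,0,0,0,0],[0,0,0,0,0,0],[0,0,0,0,0,0]]], "claw": 85}}

```text
clock: 9.63
eef_pos: [528.7, 134.2, 151.9]
tool_rot: [-1.58, -0.009, -1.632]
force: [0.3, -0.0, -0.2]
width: 84.7
```

```bash
python3 plan.py 30 531.5,134.3,115,-92.4
```

```text
t 9.63 pos [528.7 134.2 151.9] rot [-90.5  -0.5 -93.5] w 84.7 F [ 0.3 -0.  -0.2] q [-0.43  0.6   0.19  1.88 -0.16  0.69 -1.78]
[[[-0.008, 0.461, 0.039, 0.053, -0.11, 0.054], [-0.006, 0.461, 0.037, 0.053, -0.11, 0.054]]]
```

{"op": "apply_moves", "data": {"commands": [[[-0.01,0.4,0.04,0.05,-0.1,0.05],[-0.01,0.65,0.04,0.05,-0.1,0.05],[-0.01,0.65,0,0,0,0],[0,0.5,0,0,0,0],[0,0.2,0,0,0,0],[0,0,0,0,0,0],[0,0,0,0,0,0]]]}}

```text
clock: 10.22
eef_pos: [536.2, 147.2, 53.4]
tool_rot: [-1.563, 0.008, -1.599]
force: [0.5, 0.5, 0.6]
width: 84.8
```

```bash
python3 plan.py 30 531.5,134.3,44,-92.4
```

```text
t 10.22 pos [536.2 147.2  53.4] rot [-89.5   0.5 -91.6] w 84.8 F [0.5 0.5 0.6] q [-0.39  0.76  0.12  1.93 -0.2   0.46 -1.73]
[[[0.328, 0.232, -0.111, -0.089, 0.157, -0.095]]]
```

{"op": "apply_moves", "data": {"commands": [[[0.2,0.15,-0.06,-0.05,0.08,-0.05],[0.15,0.12,-0.06,-0.05,0.08,-0.05],[0,0.02,0,0,0,0],[0,0,0,0,0,0],[0,0,0,0,0,0]]]}}

```text
clock: 10.63
eef_pos: [533.0, 133.4, 44.1]
tool_rot: [-1.567, 0.001, -1.613]
force: [0.1, -0.2, 0.8]
width: 85.1
```

```bash
python3 plan.py 30 531.5,134.3,44,-92.4
```

```text
t 10.63 pos [533.  133.4  44.1] rot [-89.8   0.  -92.4] w 85.1 F [ 0.1 -0.2  0.8] q [-0.38  0.77  0.12  1.95 -0.2   0.44 -1.72]
[[[-0.022, 0.003, -0.039, -0.046, -0.007, -0.006]]]
```

{"op": "apply_moves", "data": {"commands": [[[0,0,0,0,0,0],[0,0,0,0,0,0],[0,0,0,0,0,0],[0,0,0,0,0,0],[0,0,0,0,0,0],[0,0,0,0,0,0],[0,0,0,0,0,0],[0,0,0,0,0,0]]], "claw": 20}}

```text
clock: 11.3
eef_pos: [534.0, 133.3, 45.8]
tool_rot: [-1.564, 0.001, -1.614]
force: [-0.9, -0.3, -0.1]
width: 41.8
```

{"op": "apply_moves", "data": {"commands": [[[0,0,0,0,0,0],[0,0,0,0,0,0],[0,0,0,0,0,0]]]}}

```text
clock: 11.55
eef_pos: [534.0, 133.2, 45.8]
tool_rot: [-1.564, 0.001, -1.614]
force: [-0.7, -0.1, -0.0]
width: 41.3
```

Firm: 41.5 against 35 for the first. This one goes to the far tray slot.

{"op": "apply_moves", "data": {"commands": [[[0,-0.4,0,0,0,0],[0,-0.75,0,0,0,0],[0,-0.8,0,0,0,0],[0,-0.8,0,0,0,0],[0,-0.4,0,0,0,0],[0,-0.1,0,0,0,0],[0,0,0,0,0,0]]]}}

```text
clock: 12.13
eef_pos: [528.5, 132.8, 175.7]
tool_rot: [-1.577, -0.002, -1.613]
force: [-0.2, 0.4, -4.3]
width: 41.3
```

```bash
python3 plan.py 36 571.7,-337,185,-99.8
```

```text
t 12.13 pos [528.5 132.8 175.7] rot [-90.4  -0.1 -92.4] w 41.3 F [-0.2  0.4 -4.3] q [-0.42  0.56  0.19  1.87 -0.15  0.73 -1.76]
[[[0.835, -0.015, 0.112, 0.005, 0.106, 0.002], [0.834, -0.016, 0.12, 0.005, 0.106, 0.002], [0.833, -0.016, 0.128, 0.005, 0.106, 0.002], [0.832, -0.016, 0.135, 0.005, 0.106, 0.002], [0.83, -0.016, 0.143, 0.005, 0.106, 0.002], [0.829, -0.016, 0.151, 0.005, 0.106, 0.002], [0.828, -0.016, 0.158, 0.005, 0.106, 0.002], [0.826, -0.016, 0.166, 0.005, 0.106, 0.002]]]
[[[0.824, -0.016, 0.173, 0.005, 0.106, 0.002], [0.823, -0.016, 0.181, 0.005, 0.106, 0.002], [0.821, -0.016, 0.189, 0.005, 0.106, 0.002], [0.819, -0.016, 0.196, 0.005, 0.106, 0.002], [0.818, -0.017, 0.204, 0.005, 0.106, 0.002], [0.816, -0.017, 0.211, 0.005, 0.106, 0.002]]]
```

{"op": "apply_moves", "data": {"commands": [[[0.5,-0.05,0.07,0,0.1,0],[0.83,-0.05,0.12,0,0.1,0],[0.83,-0.05,0.13,0,0.1,0],[0.83,-0.05,0.135,0,0.1,0],[0.83,-0.05,0.14,0,0.1,0],[0.83,-0.05,0.15,0,0.1,0],[0.83,-0.05,0.16,0,0.1,0],[0.83,-0.05,0.165,0,0.1,0]]]}}

```text
clock: 12.8
eef_pos: [546.8, -116.7, 176.0]
tool_rot: [-1.602, 0.004, -1.662]
force: [0.6, -0.0, -4.4]
width: 41.5
```

```bash
python3 plan.py 32 571.7,-337,175,-99.8
```

```text
t 12.8 pos [ 546.8 -116.7  176. ] rot [-91.8   0.2 -95.2] w 41.5 F [ 0.6 -0.  -4.4] q [ 0.04  0.59  0.19  1.81 -0.15  0.79 -1.36]
[[[0.776, -0.004, 0.16, 0.051, 0.13, -0.005], [0.774, -0.003, 0.169, 0.051, 0.13, -0.005], [0.772, -0.002, 0.178, 0.051, 0.13, -0.005], [0.77, -0.001, 0.187, 0.051, 0.13, -0.005], [0.767, 0.0, 0.195, 0.051, 0.13, -0.005], [0.765, 0.001, 0.204, 0.051, 0.13, -0.005], [0.763, 0.002, 0.213, 0.051, 0.13, -0.005]]]
```

{"op": "apply_moves", "data": {"commands": [[[0.8,0,0.16,0.05,0.13,0],[0.8,0,0.17,0.05,0.13,0],[0.8,0,0.18,0.05,0.13,0],[0.8,0,0.19,0.05,0.13,0],[0.8,0,0.2,0.05,0.13,0],[0.6,0,0.16,0.05,0.13,0],[0.3,0,0.08,0.05,0.1,0],[0,0.1,0,0,0,0]]]}}

```text
clock: 13.47
eef_pos: [557.1, -334.0, 151.1]
tool_rot: [-1.595, 0.002, -1.754]
force: [0.3, -0.4, -3.2]
width: 41.4
```

```bash
python3 plan.py 32 571.7,-337,80,-99.8
```

```text
t 13.47 pos [ 557.1 -334.   151.1] rot [-9.140e+01  1.000e-01 -1.005e+02] w 41.4 F [ 0.3 -0.4 -3.2] q [ 0.38  0.73  0.19  1.57 -0.16  0.87 -1.12]
[[[0.004, 0.59, 0.138, 0.091, -0.048, -0.008], [0.004, 0.591, 0.134, 0.091, -0.048, -0.008], [0.004, 0.592, 0.129, 0.091, -0.048, -0.008]]]
```

{"op": "apply_moves", "data": {"commands": [[[0,0.4,0.13,0.09,-0.04,0],[0,0.55,0.13,0.09,-0.04,0],[0,0.4,0.13,0.09,-0.04,0],[0,0.2,0,0,0,0],[0,0,0,0,0,0],[0,0,0,0,0,0]]]}}

```text
clock: 13.97
eef_pos: [568.0, -324.1, 77.5]
tool_rot: [-1.585, 0.015, -1.739]
force: [0.1, 0.1, -3.5]
width: 41.7
```

```bash
python3 plan.py 32 571.7,-337,53,-99.8
```

```text
t 13.97 pos [ 568.  -324.1   77.5] rot [-90.8   0.9 -99.6] w 41.7 F [ 0.1  0.1 -3.5] q [ 0.39  0.83  0.16  1.61 -0.19  0.74 -1.1 ]
[[[0.311, 0.607, 0.154, 0.168, 0.035, -0.17]]]
```

{"op": "apply_moves", "data": {"commands": [[[0.2,0.15,0.08,0.08,0.02,-0.08],[0.15,0.2,0.06,0.08,0.02,-0.08],[0.03,0.15,0.02,0,0,0],[0,0.1,0,0,0,0],[0,0,0,0,0,0]]]}}

```text
clock: 14.38
eef_pos: [573.5, -340.3, 53.4]
tool_rot: [-1.567, -0.001, -1.74]
force: [-0.6, -0.2, -4.2]
width: 41.6
```

```bash
python3 plan.py 32 571.7,-337,51,-99.8
```

```text
t 14.38 pos [ 573.5 -340.3   53.4] rot [-89.8  -0.1 -99.7] w 41.6 F [-0.6 -0.2 -4.2] q [ 0.4   0.87  0.16  1.6  -0.19  0.68 -1.09]
[[[-0.074, 0.061, -0.058, -0.04, 0.016, 0.012]]]
```

{"op": "apply_moves", "data": {"commands": [[[-0.05,0.12,-0.03,0,0,0],[-0.03,0.12,-0.03,0,0,0],[0,0.08,0,0,0,0]]]}}

```text
clock: 14.63
eef_pos: [573.6, -340.8, 50.5]
tool_rot: [-1.56, -0.005, -1.742]
force: [-5.1, 4.8, 10.2]
width: 41.4
```

Contact again. I'll release and rise.

{"op": "apply_moves", "data": {"commands": [[[0,0,0,0,0,0],[0,0,0,0,0,0],[0,0,0,0,0,0],[0,0,0,0,0,0]]], "claw": 66}}

```text
clock: 14.97
eef_pos: [576.4, -342.4, 54.9]
tool_rot: [-1.552, -0.007, -1.743]
force: [0.2, 0.0, -0.6]
width: 65.9
```

{"op": "apply_moves", "data": {"commands": [[[0,-0.4,0,-0.05,0,0],[0,-0.7,0,-0.05,0,0],[0,-0.75,0,-0.05,0,0],[0,-0.6,0,0,0,0],[0,-0.3,0,0,0,0]]]}}

```text
clock: 15.38
eef_pos: [573.2, -340.0, 163.2]
tool_rot: [-1.575, -0.004, -1.743]
force: [0.2, -0.8, 0.4]
width: 65.9
```

```bash
python3 plan.py 36 515.8,-3.4,155,-117.9
```

```text
t 15.38 pos [ 573.2 -340.   163.2] rot [-90.2  -0.3 -99.8] w 65.9 F [ 0.2 -0.8  0.4] q [ 0.38  0.73  0.19  1.53 -0.16  0.89 -1.12]
[[[-0.805, 0.018, -0.285, 0.004, 0.361, 0.006], [-0.795, 0.018, -0.31, 0.004, 0.361, 0.006], [-0.785, 0.019, -0.335, 0.004, 0.361, 0.006], [-0.774, 0.019, -0.36, 0.004, 0.361, 0.006], [-0.762, 0.019, -0.384, 0.004, 0.361, 0.006], [-0.75, 0.019, -0.408, 0.004, 0.361, 0.006], [-0.737, 0.02, -0.431, 0.004, 0.361, 0.006], [-0.723, 0.02, -0.454, 0.004, 0.361, 0.006]]]
[[[-0.708, 0.02, -0.477, 0.004, 0.361, 0.006], [-0.693, 0.02, -0.499, 0.004, 0.361, 0.006]]]
```

{"op": "apply_moves", "data": {"commands": [[[-0.5,0,-0.18,0,0.36,0],[-0.8,0,-0.31,0,0.36,0],[-0.785,0,-0.335,0,0.36,0],[-0.775,0,-0.36,0,0.36,0],[-0.76,0,-0.385,0,0.36,0],[-0.75,0,-0.41,0,0.36,0],[-0.735,0,-0.43,0,0.36,0],[-0.72,0,-0.455,0,0.36,0]]]}}

```text
clock: 16.05
eef_pos: [534.0, -88.5, 164.2]
tool_rot: [-1.553, -0.013, -2.023]
force: [0.6, 0.5, -0.0]
width: 66.1
```

```bash
python3 plan.py 32 515.8,-3.4,152,-117.9
```

```text
t 16.05 pos [534.  -88.5 164.2] rot [ -89.    -0.7 -115.9] w 66.1 F [ 0.6  0.5 -0. ] q [-0.1   0.58  0.31  1.91 -0.24  0.68 -1.68]
[[[-0.573, 0.086, -0.448, -0.068, 0.135, 0.048], [-0.567, 0.091, -0.454, -0.068, 0.135, 0.048], [-0.562, 0.097, -0.46, -0.068, 0.135, 0.048]]]
```

{"op": "apply_moves", "data": {"commands": [[[-0.6,0.08,-0.46,-0.06,0.1,0.05],[-0.5,0.08,-0.4,-0.06,0.1,0.05],[-0.2,0.05,-0.15,-0.06,0.05,0.04],[0,0,0,0,0,0],[0,0,0,0,0,0],[0,0,0,0,0,0]]], "claw": 85}}

```text
clock: 16.55
eef_pos: [520.3, -12.8, 153.9]
tool_rot: [-1.57, 0.003, -2.033]
force: [-0.1, 0.3, -0.6]
width: 84.6
```

```bash
python3 plan.py 32 515.8,-3.4,115,-117.9
```

```text
t 16.55 pos [520.3 -12.8 153.9] rot [ -90.     0.2 -116.5] w 84.6 F [-0.1  0.3 -0.6] q [-0.23  0.57  0.3   1.96 -0.27  0.64 -1.79]
[[[-0.078, 0.487, -0.103, -0.002, 0.139, -0.016], [-0.078, 0.487, -0.104, -0.002, 0.139, -0.016]]]
```

{"op": "apply_moves", "data": {"commands": [[[-0.08,0.2,-0.1,0,0.13,0],[-0.07,0.3,-0.1,0,0.13,0],[0,0.2,0,0,0,0],[0,0,0,0,0,0],[0,0,0,0,0,0]]]}}

```text
clock: 16.97
eef_pos: [517.9, -11.7, 124.4]
tool_rot: [-1.565, 0.001, -2.07]
force: [-0.1, 0.4, -0.3]
width: 85.0
```

```bash
python3 plan.py 32 515.8,-3.4,44,-117.9
python3 - <<'E'
from cell import eyes
import cv2
r=eyes.get_image('wrist');cv2.imwrite('pics/w4.png',r['image'][:,:,::-1])
E
```

```text
t 16.97 pos [517.9 -11.7 124.4] rot [-8.970e+01  1.000e-01 -1.186e+02] w 85.0 F [-0.1  0.4 -0.3] q [-0.22  0.61  0.28  2.   -0.3   0.57 -1.8 ]
[[[-0.051, 0.67, -0.052, -0.022, -0.046, -0.003], [-0.052, 0.67, -0.051, -0.022, -0.046, -0.003], [-0.052, 0.67, -0.049, -0.022, -0.046, -0.003]]]
```

View pics/w4.png

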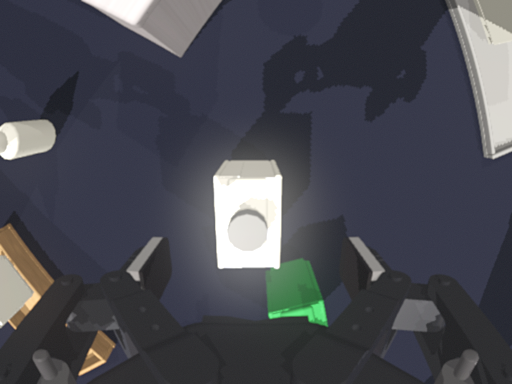

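The bottle is square to the jaws and about 6 mm left, which matches the plan. The green look-alike sits clear behind the fingers. I'll descend.

{"op": "apply_moves", "data": {"commands": [[[-0.1,0.4,-0.07,0,-0.05,0],[-0.1,0.5,-0.07,0,-0.05,0],[-0.05,0.45,-0.03,0,-0.03,0],[-0.05,0.2,0,0,0,0],[0,0,0,0,0,0],[0,0,0,0,0,0]]]}}

```text
clock: 17.52
eef_pos: [522.2, -1.3, 63.1]
tool_rot: [-1.557, 0.003, -2.063]
force: [-0.1, 0.4, 0.3]
width: 85.1
```

```bash
python3 plan.py 32 515.8,-3.4,42,-117.9
```

```text
t 17.52 pos [522.2  -1.3  63.1] rot [ -89.2    0.2 -118.2] w 85.1 F [-0.1  0.4  0.3] q [-0.2   0.72  0.22  2.02 -0.35  0.42 -1.78]
[[[0.124, 0.526, -0.123, -0.154, -0.057, -0.034]]]
```

{"op": "apply_moves", "data": {"commands": [[[0.06,0.25,-0.08,-0.08,-0.03,-0.02],[0.05,0.25,-0.06,-0.08,-0.03,-0.02],[0,0.1,-0.02,0,0,0],[0,0,0,0,0,0],[0,0,0,0,0,0]]]}}

```text
clock: 17.93
eef_pos: [515.9, -3.5, 39.2]
tool_rot: [-1.568, 0.001, -2.058]
force: [-0.0, -0.3, 0.9]
width: 85.3
```

```bash
python3 plan.py 32 515.8,-3.4,42,-117.9
```

```text
t 17.93 pos [515.9  -3.5  39.2] rot [ -89.9    0.  -117.9] w 85.3 F [-0.  -0.3  0.9] q [-0.17  0.76  0.19  2.04 -0.36  0.37 -1.76]
[[[-0.002, -0.07, -0.004, -0.026, -0.007, -0.009]]]
```

{"op": "apply_moves", "data": {"commands": [[[0,-0.07,0,0,0,0],[0,0,0,0,0,0],[0,0,0,0,0,0],[0,0,0,0,0,0],[0,0,0,0,0,0],[0,0,0,0,0,0],[0,0,0,0,0,0],[0,0,0,0,0,0]]], "claw": 20}}

```text
clock: 18.6
eef_pos: [515.7, -4.3, 44.4]
tool_rot: [-1.568, 0.001, -2.059]
force: [-0.2, -0.5, -3.5]
width: 34.8
```

{"op": "apply_moves", "data": {"commands": [[[0,0,0,0,0,0],[0,0,0,0,0,0],[0,0,0,0,0,0]]]}}

```text
clock: 18.85
eef_pos: [515.6, -4.2, 44.3]
tool_rot: [-1.568, 0.001, -2.059]
force: [-1.4, -0.6, -0.6]
width: 34.7
```

Soft: 34.7, the same as the first. It goes to the near crate slot.

{"op": "apply_moves", "data": {"commands": [[[0,-0.4,0,0,0,0],[0,-0.75,0,0,0,0],[0,-0.8,0,0,0,0],[0,-0.8,0,0,0,0],[0,-0.4,0,0,0,0],[0,-0.1,0,0,0,0],[0,0,0,0,0,0]]]}}

```text
clock: 19.43
eef_pos: [512.4, -3.6, 175.9]
tool_rot: [-1.576, -0.003, -2.059]
force: [0.3, 0.3, -4.9]
width: 34.7
```

```bash
python3 plan.py 36 468.4,314.9,175,-81.3
```

```text
t 19.43 pos [512.4  -3.6 175.9] rot [ -90.3   -0.2 -117.9] w 34.7 F [ 0.3  0.3 -4.9] q [-0.27  0.53  0.33  1.96 -0.26  0.7  -1.84]
[[[-0.724, 0.003, -0.523, 0.008, -0.814, 0.002], [-0.76, 0.002, -0.47, 0.008, -0.814, 0.002], [-0.791, 0.002, -0.415, 0.008, -0.814, 0.002], [-0.818, 0.002, -0.358, 0.008, -0.814, 0.002], [-0.842, 0.002, -0.299, 0.008, -0.814, 0.002], [-0.861, 0.002, -0.238, 0.008, -0.814, 0.002], [-0.876, 0.002, -0.176, 0.008, -0.814, 0.002], [-0.886, 0.002, -0.114, 0.008, -0.814, 0.002]]]
[[[-0.892, 0.002, -0.05, 0.008, -0.814, 0.002]]]
```

{"op": "apply_moves", "data": {"commands": [[[-0.4,0,-0.3,0,-0.6,0],[-0.74,0,-0.48,0,-0.8,0],[-0.78,0,-0.43,0,-0.8,0],[-0.81,0,-0.37,0,-0.8,0],[-0.84,0,-0.31,0,-0.8,0],[-0.86,0,-0.25,0,-0.8,0],[-0.87,0,-0.19,0,-0.8,0],[-0.8,0,-0.12,0,-0.8,0]]]}}

```text
clock: 20.1
eef_pos: [470.8, 257.8, 162.8]
tool_rot: [-1.591, -0.012, -1.513]
force: [-0.2, 0.1, -3.8]
width: 34.8
```

```bash
python3 plan.py 32 468.4,314.9,170,-81.3
```

```text
t 20.1 pos [470.8 257.8 162.8] rot [-91.2  -0.7 -86.7] w 34.8 F [-0.2  0.1 -3.8] q [-0.68  0.58  0.19  1.89 -0.16  0.72 -1.91]
[[[-0.713, -0.099, 0.01, 0.121, -0.539, 0.064], [-0.713, -0.095, 0.045, 0.121, -0.539, 0.064]]]
```

{"op": "apply_moves", "data": {"commands": [[[-0.6,0,0.02,0.1,-0.5,0.06],[-0.35,0,0.03,0.1,-0.4,0.06],[-0.1,0,0,0,0,0],[0,0,0,0,0,0],[0,0,0,0,0,0],[0,0,0,0,0,0]]]}}

```text
clock: 20.6
eef_pos: [462.0, 306.1, 153.5]
tool_rot: [-1.588, -0.002, -1.419]
force: [0.2, 1.1, -3.6]
width: 34.8
```

```bash
python3 plan.py 32 468.4,314.9,80,-81.3
```

```text
t 20.6 pos [462.  306.1 153.5] rot [-91.   -0.1 -81.3] w 34.8 F [ 0.2  1.1 -3.6] q [-0.74  0.61  0.16  1.85 -0.15  0.71 -1.91]
[[[-0.066, 0.612, 0.074, 0.064, -0.002, 0.008], [-0.066, 0.612, 0.071, 0.064, -0.002, 0.008], [-0.065, 0.613, 0.067, 0.064, -0.002, 0.008]]]
```

{"op": "apply_moves", "data": {"commands": [[[-0.03,0.4,0.06,0.06,0,0],[-0.03,0.55,0.06,0.06,0,0],[-0.03,0.45,0.05,0.06,0,0],[0,0.15,0,0,0,0],[0,0,0,0,0,0],[0,0,0,0,0,0]]]}}

```text
clock: 21.1
eef_pos: [473.3, 298.2, 91.3]
tool_rot: [-1.569, -0.008, -1.439]
force: [-0.1, -0.1, -3.0]
width: 34.8
```

```bash
python3 plan.py 32 468.4,314.9,51,-81.3
```

```text
t 21.1 pos [473.3 298.2  91.3] rot [-89.9  -0.5 -82.4] w 34.8 F [-0.1 -0.1 -3. ] q [-0.71  0.7   0.15  1.89 -0.17  0.56 -1.9 ]
[[[-0.219, 0.502, -0.034, -0.013, -0.113, 0.048], [-0.217, 0.503, -0.031, -0.013, -0.113, 0.048]]]
```

{"op": "apply_moves", "data": {"commands": [[[-0.25,0.1,-0.04,0,-0.1,0.05],[-0.2,0.25,-0.04,0,-0.1,0.05],[-0.08,0.25,-0.03,0,0,0],[0,0.15,0,0,0,0],[0,0,0,0,0,0]]]}}

```text
clock: 21.52
eef_pos: [467.6, 321.2, 61.8]
tool_rot: [-1.563, 0.004, -1.421]
force: [-0.3, -0.6, -3.7]
width: 34.6
```

```bash
python3 plan.py 32 468.4,314.9,50,-81.3
```

```text
t 21.52 pos [467.6 321.2  61.8] rot [-89.6   0.2 -81.4] w 34.6 F [-0.3 -0.6 -3.7] q [-0.73  0.75  0.13  1.9  -0.18  0.5  -1.9 ]
[[[0.16, 0.295, -0.007, -0.085, -0.025, -0.047]]]
```

{"op": "apply_moves", "data": {"commands": [[[0.08,0.15,0,-0.05,0,-0.03],[0.05,0.15,0,-0.04,0,-0.02],[0,0.1,0,0,0,0],[0,0,0,0,0,0]]]}}

```text
clock: 21.85
eef_pos: [469.2, 316.9, 50.5]
tool_rot: [-1.571, 0.002, -1.421]
force: [-0.5, -0.3, -3.1]
width: 34.3
```

```bash
python3 plan.py 32 468.4,314.9,49,-81.3
```

```text
t 21.85 pos [469.2 316.9  50.5] rot [-90.    0.1 -81.4] w 34.3 F [-0.5 -0.3 -3.1] q [-0.72  0.77  0.12  1.9  -0.18  0.48 -1.89]
[[[0.047, 0.037, -0.027, -0.003, -0.026, -0.027]]]
```

{"op": "apply_moves", "data": {"commands": [[[0,0.12,0,0,0,0],[0,0.1,0,0,0,0],[0,0.06,0,0,0,0]]]}}

```text
clock: 22.1
eef_pos: [470.2, 316.8, 49.1]
tool_rot: [-1.569, 0.006, -1.424]
force: [-3.2, -0.1, 6.3]
width: 34.6
```

Contact. I'll release and rise, and move a bit clear.

{"op": "apply_moves", "data": {"commands": [[[0,0,0,0,0,0],[0,0,0,0,0,0],[0,0,0,0,0,0],[0,0,0,0,0,0],[0,0,0,0,0,0]]], "claw": 60}}

```text
clock: 22.52
eef_pos: [472.8, 316.4, 50.0]
tool_rot: [-1.565, 0.008, -1.426]
force: [0.3, 1.0, -0.4]
width: 59.9
```

{"op": "apply_moves", "data": {"commands": [[[0,-0.4,0,-0.02,0,0],[0,-0.7,0,-0.02,0,0],[0,-0.75,0,-0.02,0,0],[0,-0.7,0,0,0,0],[0.4,-0.4,0,0,0,0],[0.7,0,0,0,0,0],[0.7,0,0,0,0,0],[0.6,0,0,0,0,0]]]}}

```text
clock: 23.18
eef_pos: [485.9, 224.7, 168.7]
tool_rot: [-1.573, 0.008, -1.413]
force: [0.0, 0.3, -0.3]
width: 59.9
```

{"op": "apply_moves", "data": {"commands": [[[0.7,0,0,0,0,0],[0.7,0,0,0,0,0],[0.7,0,0,0,0,0],[0.3,0,0,0,0,0],[0,0,0,0,0,0]]]}}

```text
clock: 23.6
eef_pos: [502.3, 119.0, 167.0]
tool_rot: [-1.573, 0.004, -1.42]
force: [0.4, 0.0, 0.1]
width: 60.2
```

Run:
```python
from cell import eyes
from h import *
import pickle
d={n:eyes.get_image(n) for n in('top','side')};pickle.dump(d,open('d1.pkl','wb'))
cv2.imwrite('pics/top1.png',d['top']['image'][:,:,::-1]);cv2.imwrite('pics/side1.png',d['side']['image'][:,:,::-1])
```

```text
(no output)
```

View pics/top1.png

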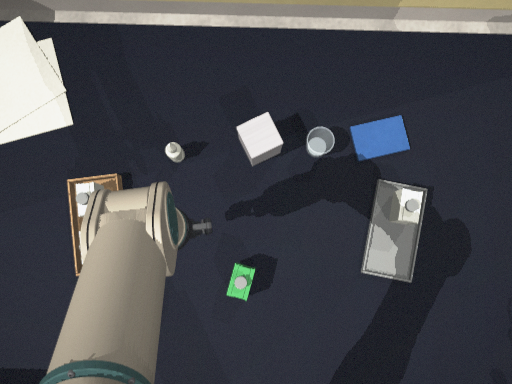

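View pics/side1.png

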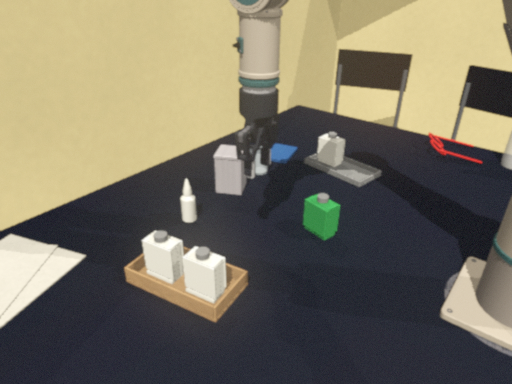

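The last views show two bottles upright in the crate (side view, about (163,257) and (205,275)) and one upright in the tray (331,150). The bystanders and the green look-alike are where they were, and the gripper is clear.

```bash
python3 -c "
from cell import finish_job
print(finish_job())"
```

```text
the job is handed in; nothing more can be done
None
```

I squeezed all three white bottles and placed them. Two gave way and stand upright in the cardboard box; the firm one stands upright in the grey tray. The job was handed in at about 23.7 s of the 70 s allowed.

| Bottle (position as found) | Opening when squeezed | Result | Placed in |
|---|---|---|---|
| Nearest the tray | 35 mm | soft | box |
| Middle | 35 mm | soft | box |
| Nearest the box | 41.5 mm | firm | tray |

- **Checks that agreed:** The final side picture shows all three upright. Each bottle met the floor at about 5 mm above its pick-up height, as the tray and box floors should give. The last pictures show no shift in the bystanders or the green look-alike.
- **Check that disagreed:** The soft bottles read about 3 mm below the 38 mm expected. Both read the same and stood well apart from the firm one, so I kept the sorting.
- **Force:** The first bottle was set down with a brief 28 N push, below the 40 N limit. The other two touched down at about 10 N or less.
- **Not checked:** In the last top picture the arm hid one of the two bottles in the box, so that one is confirmed by the side picture only.

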